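# Clear the sampling bench: scoops, jar lids and the filled jar each to its own tray

## Robot

A 7-joint arm with a two-finger parallel gripper is mounted at the origin on the work surface. World frame = base frame: x ahead of the robot, y to its left, z up, the work surface at z = 0. Lengths are in m, angles in degrees, forces in N, time in s.
With the tool pointing down it reaches from about 0.425 to 0.875 m from the base axis. Payload 4.7 kg.
Tool frame: the origin (TCP) lies midway between the tips of the shut fingers; the grasp point (between the pads) lies 19 mm behind it; z points along the fingers, x is the direction in which the jaws open and shut, and the axes are right-handed (so a half turn about z gives the same grasp; the last joint's range is limited). The gripper opens to 87 mm and grips with 3 to 60 N. Pads are 19 mm wide; open, the fingers measure 117 mm over their backs; the gripper's body (75 mm by 190 mm) begins 51 mm behind the grasp point.
Start: joints at [74.891, 18.392, -4.016, 83.108, 1.295, 78.541, -3.26], TCP at [0.178, -0.625, 0.223] pointing down, gripper open.
Joint ranges: [-163.93, 163.93], [-17.29, 119.83], [-79.2, 71.16], [3.27, 140.29], [-89.18, 269.18], [5.43, 117.66], [-154.24, 154.24]. Speed limits (degrees/s): [147.25, 147.25, 180, 180, 180, 180, 180].

## Interface

Orientations are given as [roll, pitch, yaw] about the fixed x, y, z axes, in that order (R = Rz(yaw) Ry(pitch) Rx(roll)).
In Python, from cell import telemetry, optics, env gives the robot as it stands.
- The arm moves only by the tool arm_command, never from a script. Its arguments are lists of equal length, an entry for each row: "translation": the shift along the tool's x, y, z in cm, a list of three; "twist": the turn about the tool's z in degrees. In form: {"translation": [[x, y, z], ...], "twist": [twist, ...]}. A call has 1 to 10 rows; each row shifts and turns the pose as measured when the row begins, along the tool's axes as they then stand; what a row does not reach is not made up. A row lasts 1/8 s, in which the tool goes at most 62.5 mm and 10.7 degrees, less where a joint would pass 70% of its speed; a pose out of reach is approached as far as the arm can. A call is refused whole if a number of a shift passes 6.25 or a number of a turn 10.7, either way. A call with a gripper value outside its range is refused whole. "grip" is the opening in per cent of the stroke, from 0 (shut) to 100 (fully open), set as the call begins (left out, the last holds). The fingers move at their own pace and stop on an object; "force" is the grip in N (left out, the last holds). Time passes only in rows, so rows that do not move let the fingers close. It gives the time, the measured TCP pose, the force and the opening at its end, in the units of the state.
- telemetry.get_obs(): the state, without advancing time (a new reading comes with each control period).
- optics.read_camera(name): name is "side" or "top"; returns a dict with "img" (400x640x3 uint8, blue, green, red), "fx", "fy", "cx", "cy" (pixels), "extrinsics" (4x4, takes a point from camera to world coordinates). Camera axes: x right, y up, looking along -z (the intrinsics and any distortion apply to the point x, -y, -z); pixel columns grow to the right and rows downward; lengths in m; the calibration is good to about 2 mm. A picture is of the moment at which its call begins. There is no depth.
- env.sign_off(): hands the job in, once; it reports no verdict.
The state is a dict: "time_s": time; "qpos": joint angles; "joint_velocities": joint speeds; "effort": joint torques, N m; "tool_pos": TCP position; "tool_rot": TCP orientation; "force": force on the tool from outside, world axes, zero at the start; "wrist_torque": the same for the moment, N m; "grip_width": finger opening in m.
Only numpy, scipy, OpenCV 4.12 (cv2) and the standard library are available. Lean on these libraries where they do the work, as an engineer would, in place of code of your own. Each camera call takes 0.05 s, during which the arm holds its last target. There are 200 camera calls.

## Task

Tidy up after sampling: lay both loose jar lids flat in the lid tray, side by side, and stand the loose filled jar in the empty bay of the jar carrier, keeping it upright all the way. Put the wide scoop in the scoop tray first, and only then stand the deep scoop inside it, with its handle turned about a quarter turn or more away from the wide scoop's handle so that the two clear each other. Leave everything released and at rest.

Things in the scene. Friction and masses are not known exactly. Their poses are not given: they have to be found in the camera images.
- wide_scoop: Wide shallow steel scoop, loose, upright, 0.16 kg. Cup 66 mm outside, 60 inside, 30 high, floor 3 thick. Origin: centre of the cup's underside; z up. Its 8 mm bar handle leaves the rim along +x, rises to 44 mm above the base 52 mm from the cup's axis and ends 110 mm out, 48 up (bar centres). Starts with the handle roughly towards the robot. Grip across the cup.
- deep_scoop: Narrow deep steel scoop, loose, upright, 0.10 kg. Cup 42 mm outside, 44 high. Origin: centre of its underside; z up. Straight 8 mm bar handle along +x, 39.5 mm up, to 85 mm from the axis; starts roughly towards the robot. Nested, it stands on the wide scoop's floor, 9 mm clear all round, its top 17 mm above that rim: grip across it there, fingers do not fit below. Handles on one side clash.
- deep_handle_end (a point): The free end of the deep scoop's handle (85 mm from its cup's axis, 39.5 mm above its base).
- lid_a: Loose brass-coloured jar lid, a flat disc 54 mm in diameter and 16 mm high, lying on the bench, about 0.03 kg. Origin: centre of its underside, z up. The two lids are alike; either may take either half of the lid tray.
- lid_b: The second loose jar lid, the same as the first: 54 mm in diameter, 16 mm high. Origin: centre of its underside, z up.
- jar: Filled glass jar with brass-coloured lid, loose, standing alone on the bench on the robot's side of the trays: 56 mm in diameter, 78 high, about 0.22 kg. Origin: centre of its underside, z up. Grip across its upper part from above. (The jars at the far edge and the one in the carrier are fixed.)
- scoop_tray: Square bright steel tray for the scoops, fixed, 110 x 110 mm outside, 100 x 100 inside; floor 3 mm thick, lip 8 mm above the bench. Origin: centre of its underside, on the bench; z up. The wide scoop's cup stands on its floor near the middle; the handle may overhang the lip in any direction.
- lid_tray: Grey plastic shallow rectangular tray for jar lids, fixed, 110 mm along its x and 160 along its y outside, 100 x 150 inside; floor 3 mm thick, lip 9 mm above the bench. Origin: centre of its underside; z up. Two lids lie side by side along its y, for example 36 mm either side of the middle.
- jar_carrier: Grey plastic open carrier, fixed, two bays side by side along its y; 90 mm along x, 172 along y outside, walls 34 high and 5 thick, floor 5 thick. Origin: centre of its underside; z up. The bay at +y already holds a jar like the loose one; the empty bay, 80 x 78 mm inside, is centred 42 mm from the origin towards -y.
Not all that is in view belongs to the job. Leave any orange or purple look-alike of the wide_scoop alone.

How it is judged (in metres and radians):
On the way, in this order (a step that is already met when the one before it is completed fails the run):
1. the wide scoop stands in the scoop tray (x of wide_scoop in the frame of scoop_tray between -0.022 and 0.022 m and y of wide_scoop in the frame of scoop_tray between -0.022 and 0.022 m and z of wide_scoop in the frame of scoop_tray between -0.003 and 0.007 m and linear speed of wide_scoop below 0.02 m/s and angle between wide_scoop's own z axis and vertical below 0.12 rad), for 0.2 s.
2. the deep scoop stands inside the wide one, its handle turned away (horizontal distance between deep_scoop and wide_scoop below 0.013 m and z of deep_scoop in the frame of wide_scoop between -0.001 and 0.007 m and x of deep_handle_end in the frame of wide_scoop below 0.03 m and linear speed of deep_scoop below 0.02 m/s and angle between deep_scoop's own z axis and vertical below 0.12 rad), for 0.2 s.
At the end, for the whole second after the job is handed in: Wide scoop on the scoop tray floor within 22 mm of its middle each way; deep scoop on its floor (axes within 13 mm), handle end under 30 mm along wide scoop +x; lids flat on the lid tray floor; jar on the empty bay floor within 15 mm of its middle; all tilted under 0.12 rad, below 20 mm/s (all of step 1 and all of step 2 and x of lid_a in the frame of lid_tray between -0.027 and 0.027 m and y of lid_a in the frame of lid_tray between -0.052 and 0.052 m and z of lid_a in the frame of lid_tray between -0.003 and 0.007 m and linear speed of each of lid_a, lid_b, jar below 0.02 m/s and angle between each of lid_a, lid_b, jar's own z axis and vertical below 0.12 rad and x of lid_b in the frame of lid_tray between -0.027 and 0.027 m and y of lid_b in the frame of lid_tray between -0.052 and 0.052 m and z of lid_b in the frame of lid_tray between -0.003 and 0.007 m and x of jar in the frame of jar_carrier between -0.015 and 0.015 m and y of jar in the frame of jar_carrier between -0.057 and -0.027 m and z of jar in the frame of jar_carrier between -0.003 and 0.009 m); the robot touches nothing.
It fails at once if the filled jar is tipped by more than 0.5 rad (angle between jar's own z axis and vertical above 0.5 rad).
It also fails if it takes over 122 s, if anything falls off the work surface, if the arm or the gripper's body presses on something with over 40 N, if the wrist force passes 120 N, or if a joint passes its speed limit or range.

## Working session

There is one attempt and no reset: what is moved stays moved. The work goes in short steps, Python scripts to look and compute and a tool call to move; the robot and the scene stay as the last step left them, time stands still between calls to the robot, and variables do not carry over. Pictures are saved under pics/ and viewed, about 12 in all and at most 16, crops included, and the job is handed in when it is done.

Besides the shell and the picture viewer there is one more tool, called after "Request:" as a command line: name --pt "numbers of a row" for each row, then --argument value for the rest. arm_command: Moves the arm, as the interface text tells. Its arguments: {"type":"object","properties":{"translation":{"type":"array","items":{"type":"array","items":{"type":"number"}}},"twist":{"type":"array","items":{"type":"number"}},"grip":{"type":"number"},"force":{"type":"number"}},"required":["translation","twist"]}

```bash
mkdir -p pics; python3 - <<'E'
from cell import telemetry, optics, env
import cv2
print(telemetry.get_obs())
for n in("side","top"):
    c=optics.read_camera(n); cv2.imwrite(f"pics/{n}0.png",c["img"]); print(n,{k:v for k,v in c.items() if k!="img"})
E
```

```text
{'time_s': 0.0, 'qpos': array([74.89058028, 18.43799369, -4.01571708, 83.17505283,  1.29520252,
       78.54124071, -3.25902676]), 'joint_velocities': array([-0.05993337,  0.0148095 ,  0.00226774,  0.05229524,  0.0429051 ,
       -0.06989136, -0.02495298]), 'effort': array([-5.71619040e-06, -4.91290998e+01, -4.04005134e-01, -3.12524235e+01,
       -6.38774643e-02,  4.36365476e-02,  1.61472344e-04]), 'tool_pos': array([ 0.17806037, -0.62455516,  0.22147231]), 'tool_rot': array([ 1.79994050e+02,  1.09030778e-01, -7.40796432e+01]), 'force': array([ 1.09234832, -0.36541556,  0.903066  ]), 'wrist_torque': array([-0.00305057,  0.00383339, -0.01182491]), 'grip_width': 0.08710240838204385}
side {'fx': 463.74651305234164, 'fy': 463.74651305234164, 'cx': 320.1288327256733, 'cy': 192.75952155331876, 'extrinsics': array([[-0.85236267,  0.30093595, -0.42768613, -0.06691876],
       [-0.52294312, -0.49501393,  0.69389603,  1.12128553],
       [-0.00289232,  0.8151066 ,  0.57930378,  0.92251996],
       [ 0.        ,  0.        ,  0.        ,  1.        ]])}
top {'fx': 407.96187657892597, 'fy': 407.96187657892597, 'cx': 323.41644791193187, 'cy': 202.18498207511195, 'extrinsics': array([[ 3.47048253e-03,  9.83631863e-01, -1.80156359e-01,
         3.74837106e-01],
       [-9.99993970e-01,  3.39044133e-03, -7.52210334e-04,
         6.21212372e-02],
       [-1.29088486e-04,  1.80157883e-01,  9.83637698e-01,
         1.24170226e+00],
       [ 0.00000000e+00,  0.00000000e+00,  0.00000000e+00,
         1.00000000e+00]])}
```

View pics/top0.png

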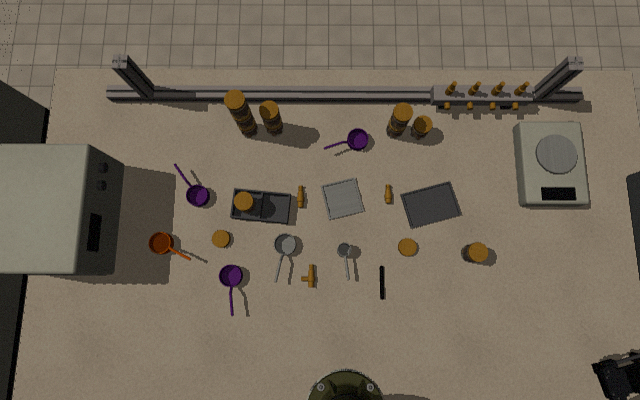

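View pics/side0.png

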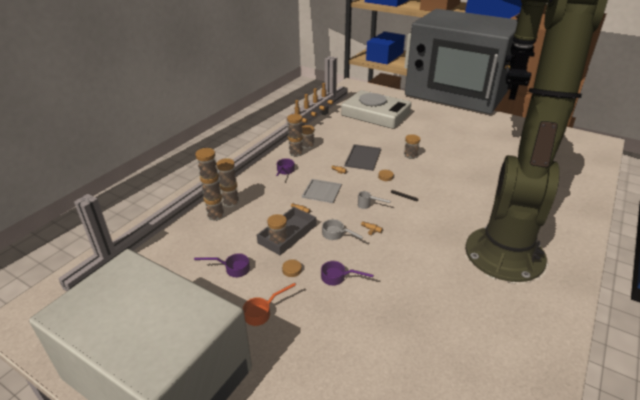

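```bash
cat > h.py <<'E'
import numpy as np, cv2
from cell import telemetry, optics, env
def ray(c,u,v):
    E=c["extrinsics"]; d=E[:3,:3]@np.array([(u-c["cx"])/c["fx"],-(v-c["cy"])/c["fy"],-1.]); return E[:3,3],d
def onz(c,u,v,z):
    o,d=ray(c,u,v); return (o+d*(z-o[2])/d[2])[:2]
def px(c,p):
    E=c["extrinsics"]; q=E[:3,:3].T@(np.array(p)-E[:3,3]); return c["cx"]+c["fx"]*q[0]/-q[2], c["cy"]-c["fy"]*q[1]/-q[2]
def blobs(m,amin=40):
    n,l,s,ce=cv2.connectedComponentsWithStats(m.astype(np.uint8)); return [(ce[i].round(1),s[i]) for i in range(1,n) if s[i][4]>=amin]
E
python3 - <<'E'
from h import *
c=optics.read_camera("top"); s=optics.read_camera("side")
cv2.imwrite("pics/topc.png",cv2.resize(c["img"][160:310,200:500],None,fx=2.66,fy=2.66,interpolation=cv2.INTER_CUBIC))
cv2.imwrite("pics/sidec.png",cv2.resize(s["img"][125:290,210:440],None,fx=3.4,fy=3.4,interpolation=cv2.INTER_CUBIC))
for n,k in(("top",c),("side",s)):
    h=cv2.cvtColor(k["img"],cv2.COLOR_BGR2HSV)
    m=cv2.inRange(h,(10,140,70),(25,255,255))
    print(n,"brass")
    for b in blobs(m,25): print(b[0],b[1])
E
```

```text
top brass
[451.   86.2] [445  81  12  13  41]
[498.4  86.5] [491  81  14  11  44]
[521.6  86.9] [514  81  15  13  48]
[475.5  85.9] [471  82  10  10  32]
[233.9  98.9] [224  90  21  19 319]
[270.7 107.4] [260 100  18  19 176]
[469.4 104.7] [467 101   6   8  37]
[402.8 111.3] [393 102  20  19 287]
[446.5 104.6] [444 102   6   6  34]
[492.2 104.9] [490 102   6   7  33]
[514.9 104.9] [512 102   7   7  35]
[426.9 122.8] [419 116  13  17 102]
[387.5 193.9] [385 184   6  19  92]
[299.6 196.8] [297 186   6  21  90]
[242.9 200.4] [234 191  19  20 287]
[220.2 238.2] [212 230  17  18 237]
[165.1 244.8] [153 232  38  28 336]
[407.  246.6] [398 238  19  18 260]
[477.8 251.7] [468 242  20  20 305]
[308.9 276.6] [301 265  13  22 134]
side brass
[433.3   3.7] [421   0  27  10 218]
[536.1  51.6] [527  14  18  77 375]
[525.7 102.6] [522  92  10  24 110]
[295.7 117. ] [288 107  18  16 109]
[412.3 139. ] [407 136  12   7  73]
[204.3 153.8] [196 149  18  11 159]
[224.9 162. ] [217 160  16   6  57]
[339.1 169.1] [333 167  12   5  33]
[385.3 174.7] [380 171  12   9  87]
[207.  180.7] [202 179  11   4  27]
[302.6 208.2] [296 206  13   6  28]
[276.4 221.2] [269 216  17  12 162]
[372.  227.1] [363 223  18  10  63]
[291.2 267.5] [284 261  17  15 193]
```

View pics/topc.png

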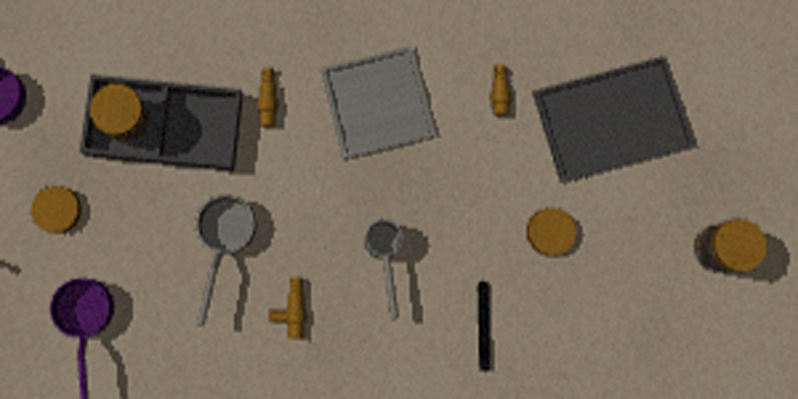

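View pics/sidec.png

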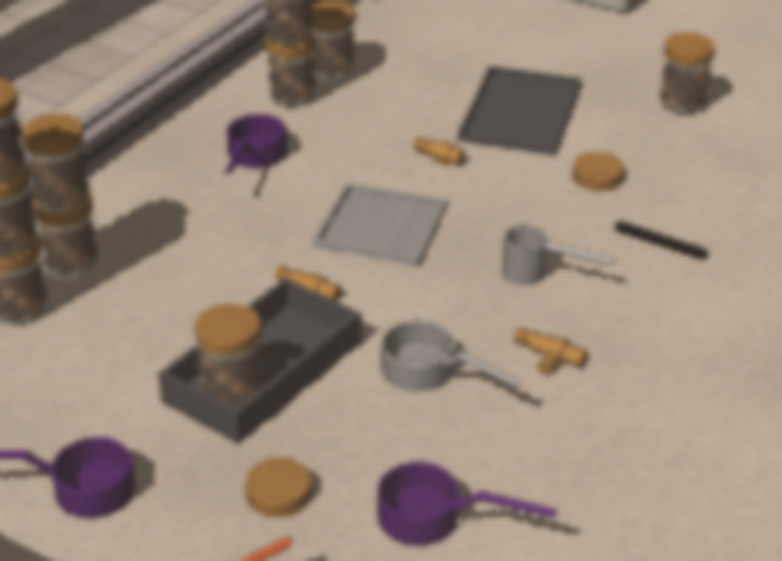

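```bash
python3 - <<'E'
from h import *
c=optics.read_camera("top"); s=optics.read_camera("side")
T=dict(fixjar=((242.9,200.4),(276.4,221.2),83),lidL=((220.2,238.2),(291.2,267.5),16),lidR=((407,246.6),(385.3,174.7),16),jar=((477.8,251.7),(412.3,139.),78))
for k,(a,b,z) in T.items(): print(k,onz(c,*a,z/1e3).round(4),onz(s,*b,z/1e3).round(4))
hs=cv2.cvtColor(c["img"],cv2.COLOR_BGR2HSV); bg=np.median(hs[215:225,320:440].reshape(-1,3),0); print("bg",bg)
for p in [(278,245),(292,245),(341,251),(346,248),(335,200),(430,205),(275,212),(300,300),(283,265),(347,265)]: print(p,hs[p[1],p[0]])
m=(hs[...,1]<42).astype(np.uint8)
vis=np.hstack([cv2.resize(m[160:310,200:500]*255,None,fx=2.66,fy=2.66,interpolation=0)])
cv2.imwrite("pics/m.png",vis)
for b in blobs(m[160:310,200:500],30): print(b)
E
```

```text
fixjar [0.5915 0.2957] [0.5865 0.3015]
lidL [0.4882 0.3729] [0.4847 0.3794]
lidR [ 0.465  -0.1877] [ 0.4618 -0.1801]
jar [ 0.4467 -0.3754] [ 0.4431 -0.3667]
bg [ 18.  57. 131.]
(278, 245) [54 21 62]
(292, 245) [ 23  22 105]
(341, 251) [23 35 59]
(346, 248) [12 20 64]
(335, 200) [ 23  21 108]
(430, 205) [ 8 17 60]
(275, 212) [165  16  64]
(300, 300) [ 18  57 130]
(283, 265) [ 19  61 130]
(347, 265) [30 23 68]
(array([141.7,  38.1]), array([ 121,   17,   43,   43, 1267], dtype=int32))
(array([230.2,  44.2]), array([ 200,   21,   61,   47, 1846], dtype=int32))
(array([65.5, 47. ]), array([  30,   28,   61,   36, 1160], dtype=int32))
(array([83.7, 87.2]), array([ 74,  73,  23,  49, 446], dtype=int32))
(array([144.4,  94. ]), array([137,  82,  15,  38, 221], dtype=int32))
```

View pics/m.png

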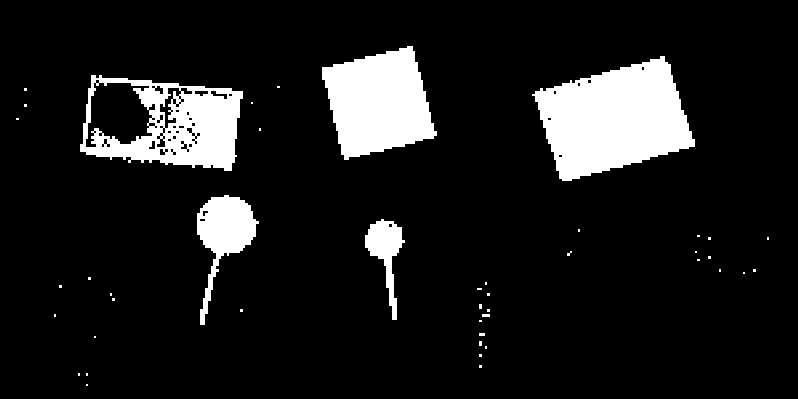

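```bash
cat >> h.py <<'E'
def gray(c):
    hs=cv2.cvtColor(c["img"],cv2.COLOR_BGR2HSV); return (hs[...,1]<42).astype(np.uint8)
def rect(c,m,z):
    k=max(cv2.findContours(m,cv2.RETR_EXTERNAL,cv2.CHAIN_APPROX_NONE)[0],key=cv2.contourArea)
    P=np.array([onz(c,*p[0],z) for p in k],np.float32); r=cv2.minAreaRect(P); return r,cv2.boxPoints(r)
def scoop(c,m,z,ze):
    o=cv2.morphologyEx(m,cv2.MORPH_OPEN,cv2.getStructuringElement(cv2.MORPH_ELLIPSE,(7,7)))
    k=max(cv2.findContours(o,cv2.RETR_EXTERNAL,cv2.CHAIN_APPROX_NONE)[0],key=cv2.contourArea)
    P=np.array([onz(c,*p[0],z) for p in k],np.float32); C=cv2.minEnclosingCircle(P)
    d=cv2.dilate(o,np.ones((3,3))); q=np.argwhere((m>0)&(d==0))
    H=np.array([onz(c,v,u,ze) for u,v in q]); cc=P.mean(0)
    e=H[np.argsort(-np.hypot(*(H-cc).T))[:3]].mean(0); v=H.mean(0)-cc
    return C,cv2.fitEllipse(P),e,np.degrees(np.arctan2(v[1],v[0])),np.degrees(np.arctan2(*(e-cc)[::-1]))
def only(m,x0,y0,x1,y1):
    o=np.zeros_like(m); o[y0:y1,x0:x1]=m[y0:y1,x0:x1]
    n,l,s,_=cv2.connectedComponentsWithStats(o); return (l==1+np.argmax(s[1:,4])).astype(np.uint8)
E
python3 - <<'E'
from h import *
c=optics.read_camera("top"); m=gray(c)
for n,b,z in(("scooptray",(318,173,368,223),.008),("lidtray",(398,178,464,230),.009),("carrier",(228,186,294,226),.034)):
    mm=only(m,*b); 
    if n=="carrier": mm=cv2.morphologyEx(mm,cv2.MORPH_CLOSE,np.ones((5,5)))
    r,bp=rect(c,mm,z); print(n,r,bp.round(3).tolist())
print("wide",scoop(c,only(m,270,230,300,285),.030,.048))
print("deep",scoop(c,only(m,332,238,362,285),.044,.0395))
E
```

```text
scooptray ((0.6145626306533813, 0.006980054080486298), (0.11136092245578766, 0.1111079603433609), 14.344133377075195) [[0.546999990940094, 0.04699999839067459], [0.5740000009536743, -0.061000000685453415], [0.6819999814033508, -0.032999999821186066], [0.6549999713897705, 0.07500000298023224]]
lidtray ((0.5957565903663635, -0.26473575830459595), (0.11043227463960648, 0.16293767094612122), 15.288850784301758) [[0.5210000276565552, -0.20100000500679016], [0.5640000104904175, -0.3580000102519989], [0.6710000038146973, -0.32899999618530273], [0.628000020980835, -0.1720000058412552]]
carrier ((0.584839940071106, 0.25258010625839233), (0.17522364854812622, 0.09324132651090622), 84.37812805175781) [[0.5299999713897705, 0.17000000178813934], [0.6230000257492065, 0.16099999845027924], [0.6399999856948853, 0.33500000834465027], [0.546999990940094, 0.3440000116825104]]
wide (((0.47013357281684875, 0.17758974432945251), 0.03303447365760803), ((0.4695577323436737, 0.1767551302909851), (0.058307480067014694, 0.06372173130512238), 44.81167984008789), array([0.36278151, 0.20133822]), np.float64(165.16767266687236), np.float64(167.16532836697425))
deep (((0.4552888870239258, 0.0038213878870010376), 0.021081414073705673), ((0.4554023742675781, 0.003802767489105463), (0.032677680253982544, 0.04129081219434738), 174.34535217285156), array([ 0.37006534, -0.00894463]), np.float64(-171.77071509443587), np.float64(-171.52328216911985))
```

Request:
arm_command --pt "0 0 0" --pt "0 0 0" --pt "0 0 0" --pt "0 0 0" --pt "0 0 0" --pt "0 0 0" --pt "0 0 0" --twist '[-9.8,-9.8,-9.8,-9.8,-9.8,-9.8,-9.8]' --grip 100 --force 25

```text
time_s: 1.23
tool_pos: [0.1782, -0.6247, 0.2219]
tool_rot: [-179.9, 0.0, -3.2]
force: [0.1, 0.2, 0.7]
grip_width: 0.0873
```

```bash
cat >> h.py <<'E'
def legs(*W,yaw=None):
    "W: world targets (x,y,z) m in turn, yaw wanted; prints the twist left and each leg in tool cm at the wanted yaw"
    o=telemetry.get_obs(); p=o["tool_pos"]; y=o["tool_rot"][2]; yaw=y if yaw is None else yaw
    print("t",round(o["time_s"],2),"pos",p.round(4),"yaw",round(y,1),"w",round(o["grip_width"],4),"F",o["force"].round(1),"q7",o["qpos"][6].round(0),"twist left",round((y-yaw+180)%360-180,1))
    a=np.radians(yaw); c,s=np.cos(a),np.sin(a)
    for w in W:
        d=(np.array(w)-p)*100; print(np.round([d[0]*c+d[1]*s,d[0]*s-d[1]*c,-d[2]],2)); p=np.array(w)
E
python3 -c "
from h import *
legs((.4465,-.375,.2),(.4465,-.375,.041),yaw=-5.6)"
```

```text
t 1.23 pos [ 0.1782 -0.6247  0.2219] yaw -3.2 w 0.0873 F [0.1 0.2 0.7] q7 65.0 twist left 2.4
[ 24.27 -27.47   2.19]
[ 0.  -0.  15.9]
```

Request:
arm_command --pt "4.05 -4.58 0.36" --pt "4.05 -4.58 0.36" --pt "4.05 -4.58 0.36" --pt "4.05 -4.58 0.36" --pt "4.05 -4.58 0.36" --pt "4.05 -4.58 0.36" --pt "0 0 0" --twist '[2.4,0,0,0,0,0,0]'

```text
time_s: 2.1
tool_pos: [0.4516, -0.3679, 0.1995]
tool_rot: [179.9, -0.1, -5.8]
force: [-0.1, -0.4, 1.0]
grip_width: 0.087
```

```bash
python3 -c "
from h import *
legs((.4465,-.375,.1),(.4465,-.375,.041),yaw=-5.6)"
```

```text
t 2.1 pos [ 0.4516 -0.3679  0.1995] yaw -5.8 w 0.087 F [-0.1 -0.4  1. ] q7 26.0 twist left -0.2
[-0.44  0.76  9.95]
[ 0.  -0.   5.9]
```

Request:
arm_command --pt "-0.44 0.76 3" --pt "0 0 3" --pt "0 0 3" --pt "0 0 3" --pt "0 0 2" --pt "0 0 1.2" --pt "0 0 0" --twist '[0,0,0,0,0,0,0]'

```text
time_s: 2.98
tool_pos: [0.4439, -0.381, 0.0445]
tool_rot: [179.6, -0.1, -6.0]
force: [0.5, 0.8, 0.0]
grip_width: 0.0871
```

```bash
python3 -c "
from h import *
legs((.4465,-.375,.041),yaw=-5.6)
c=optics.read_camera('top');s=optics.read_camera('side')
cv2.imwrite('pics/j1.png',np.hstack([cv2.resize(c['img'][200:290,430:530],None,fx=4,fy=4),cv2.resize(s['img'][80:170,360:460],None,fx=4,fy=4)]))"
```

```text
t 2.98 pos [ 0.4439 -0.381   0.0445] yaw -6.0 w 0.0871 F [0.5 0.8 0. ] q7 24.0 twist left -0.4
[ 0.2  -0.63  0.35]
```

View pics/j1.png

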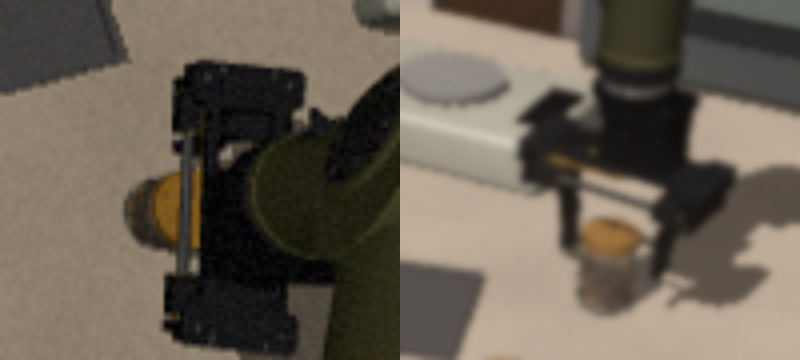

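Request:
arm_command --pt "0.2 -0.6 0.3" --pt "0 0 0" --twist '[0,0]'

```text
time_s: 3.32
tool_pos: [0.4489, -0.376, 0.0445]
tool_rot: [179.4, -0.4, -6.0]
force: [0.9, -0.4, -0.2]
grip_width: 0.087
```

Request:
arm_command --pt "0 0 0" --pt "0 0 0" --pt "0 0 0" --pt "0 0 0" --pt "0 0 0" --pt "0 0 0" --twist '[0,0,0,0,0,0]' --grip 0 --force 25

```text
time_s: 4.08
tool_pos: [0.449, -0.3763, 0.0453]
tool_rot: [179.4, -0.4, -6.0]
force: [0.6, 0.2, 0.5]
grip_width: 0.0553
```

```bash
python3 -c "
from h import *
legs((.4465,-.375,.18),(.5825,.2115,.18),(.5825,.2115,.05),yaw=-5.6)"
```

```text
t 4.08 pos [ 0.449  -0.3763  0.0453] yaw -6.0 w 0.0553 F [0.6 0.2 0.5] q7 23.0 twist left -0.4
[ -0.26  -0.11 -13.47]
[  7.81 -59.7   -0.  ]
[ 0. -0. 13.]
```

Request:
arm_command --pt "0 0 -1" --pt "0 0 -2.5" --pt "0 0 -3.5" --pt "0 0 -3.5" --pt "0 0 -2" --pt "0 0 -1" --pt "0 0 0" --twist '[0,0,0,0,0,0,0]'

```text
time_s: 4.95
tool_pos: [0.4471, -0.3735, 0.1844]
tool_rot: [179.5, -0.2, -6.0]
force: [-0.2, -0.2, -2.6]
grip_width: 0.0555
```

Request:
arm_command --pt "0.2 -2 0" --pt "0.5 -4 0" --pt "0.7 -5 0" --pt "0.7 -5 0" --pt "0.7 -5 0" --pt "0.7 -5 0" --pt "0.7 -5 0" --pt "0.7 -5 0" --pt "0.7 -5 0" --pt "0.7 -5 0" --twist '[0,0,0,0,0,0,0,0,0,0]'

```text
time_s: 6.2
tool_pos: [0.5506, 0.1026, 0.1711]
tool_rot: [179.9, 0.7, -5.9]
force: [1.0, -1.0, -1.3]
grip_width: 0.0554
```

```bash
python3 -c "
from h import *
legs((.5825,.2115,.18),(.5825,.2115,.053),yaw=-5.6)"
```

```text
t 6.2 pos [0.5506 0.1026 0.1711] yaw -5.9 w 0.0554 F [ 1.  -1.  -1.3] q7 -27.0 twist left -0.3
[  2.12 -11.15  -0.89]
[ 0.  -0.  12.7]
```

Request:
arm_command --pt "0.6 -4 -0.3" --pt "0.6 -3 -0.3" --pt "0.3 -2 0" --pt "0.2 -0.8 0" --pt "0 0 0" --pt "0 0 0" --twist '[0,0,0,0,0,0]'

```text
time_s: 6.95
tool_pos: [0.5683, 0.2123, 0.1714]
tool_rot: [179.9, 1.4, -5.0]
force: [0.2, 0.2, -1.4]
grip_width: 0.0554
```

```bash
python3 -c "
from h import *
legs((.5825,.2115,.18),(.5825,.2115,.053),yaw=-5.6)"
```

```text
t 6.95 pos [0.5683 0.2123 0.1714] yaw -5.0 w 0.0554 F [ 0.2  0.2 -1.4] q7 -39.0 twist left 0.6
[ 1.42 -0.05 -0.86]
[ 0.  -0.  12.7]
```

Request:
arm_command --pt "1.2 0 1" --pt "0.2 0 2" --pt "0 0 3" --pt "0 0 3" --pt "0 0 1.5" --pt "0 0 0" --pt "0 0 0" --twist '[0.6,0,0,0,0,0,0]'

```text
time_s: 7.82
tool_pos: [0.5813, 0.205, 0.0579]
tool_rot: [179.7, 1.6, -6.1]
force: [0.5, 0.4, -1.8]
grip_width: 0.0551
```

```bash
python3 -c "
from h import *
legs((.5825,.2115,.05),yaw=-5.6)
c=optics.read_camera('top');s=optics.read_camera('side')
cv2.imwrite('pics/j2.png',np.hstack([cv2.resize(c['img'][170:260,210:310],None,fx=4,fy=4),cv2.resize(s['img'][180:270,230:330],None,fx=4,fy=4)]))"
```

```text
t 7.83 pos [0.5813 0.205  0.0579] yaw -6.1 w 0.0551 F [ 0.5  0.4 -1.8] q7 -43.0 twist left -0.5
[ 0.06 -0.66  0.79]
```

View pics/j2.png

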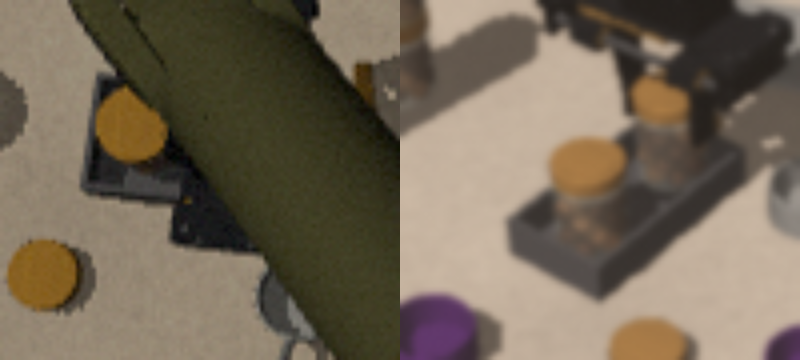

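Request:
arm_command --pt "0.1 -0.6 0.2" --pt "0 0 0.3" --pt "0 0 0.2" --pt "0 0 0" --twist '[0,0,0,0]'

```text
time_s: 8.43
tool_pos: [0.5842, 0.2122, 0.0528]
tool_rot: [179.8, 1.3, -6.1]
force: [-0.0, -0.3, -1.9]
grip_width: 0.0553
```

Request:
arm_command --pt "0 0 0.3" --pt "0 0 0.1" --pt "0 0 0" --twist '[0,0,0]'

```text
time_s: 8.8
tool_pos: [0.5847, 0.2127, 0.0512]
tool_rot: [179.8, 1.2, -6.1]
force: [0.9, -0.5, -2.0]
grip_width: 0.055
```

Request:
arm_command --pt "0 0 0.3" --pt "0 0 0.1" --twist '[0,0]'

```text
time_s: 9.05
tool_pos: [0.5848, 0.2135, 0.0509]
tool_rot: [179.8, 1.2, -6.1]
force: [-1.7, -1.3, 1.8]
grip_width: 0.0549
```

Contact (force turned positive). Release and rise.

Request:
arm_command --pt "0 0 0" --pt "0 0 0" --pt "0 0 0" --pt "0 0 0" --pt "0 0 0" --twist '[0,0,0,0,0]' --grip 95

```text
time_s: 9.68
tool_pos: [0.5854, 0.2137, 0.0504]
tool_rot: [179.8, 1.1, -6.1]
force: [0.5, -0.1, 0.6]
grip_width: 0.0824
```

Request:
arm_command --pt "0 0 -2" --pt "0 0 -4" --pt "0 0 -5" --pt "0 0 -2.5" --pt "0 0 0" --pt "0 0 0" --twist '[0,0,0,0,0,0]'

```text
time_s: 10.42
tool_pos: [0.5885, 0.2147, 0.1945]
tool_rot: [179.9, 1.0, -6.1]
force: [-0.1, 0.3, -1.6]
grip_width: 0.0827
```

```bash
python3 -c "
from h import *
legs((.488,.372,.19),(.488,.372,.02),(.488,.372,.006),yaw=15.3)
print(telemetry.get_obs()['tool_rot'])
s=optics.read_camera('side')
for k in (s,):
  h=cv2.cvtColor(k['img'],cv2.COLOR_BGR2HSV)
  for b in blobs(cv2.inRange(h,(10,140,70),(25,255,255)),100): print(b, onz(k,*b[0],.083))
"
```

```text
t 10.43 pos [0.5885 0.2147 0.1945] yaw -6.1 w 0.0827 F [-0.1  0.3 -1.6] q7 -40.0 twist left -21.4
[ -5.54 -17.83   0.45]
[ 0.  0. 17.]
[0.  0.  1.4]
[179.93966056   0.95422788  -6.07183952]
(array([556.6,  62.4]), array([ 530,   11,   66,  114, 3073], dtype=int32)) [ 0.11845336 -1.50410114]
(array([204.4, 153.8]), array([196, 149,  18,  11, 159], dtype=int32)) [1.02863856 0.12562004]
(array([295.3, 207.1]), array([288, 202,  20,  12, 150], dtype=int32)) [0.57765362 0.2175384 ]
(array([276.4, 221.2]), array([269, 216,  17,  12, 163], dtype=int32)) [0.58653    0.30150818]
(array([291.2, 267.6]), array([284, 261,  17,  15, 190], dtype=int32)) [0.44375244 0.43448463]
```

Request:
arm_command --pt "0 0 0" --pt "0 0 0" --pt "0 0 0" --pt "0 0 0" --pt "-1.8 -6 0" --pt "-1.8 -5.9 0" --pt "-1.8 -5.3 0" --pt "0 0 0" --pt "0 0 0" --twist '[-7,-7,-6.6,0,0,0,0,0,0]'

```text
time_s: 11.6
tool_pos: [0.4862, 0.3668, 0.186]
tool_rot: [-179.8, 1.8, 14.3]
force: [0.5, -1.0, 0.6]
grip_width: 0.083
```

```bash
python3 -c "
from h import *
legs((.488,.372,.03),(.488,.372,.006),yaw=15.3)
print(telemetry.get_obs()['tool_rot'])
"
```

```text
t 11.6 pos [0.4862 0.3668 0.186 ] yaw 14.3 w 0.083 F [ 0.5 -1.   0.6] q7 -38.0 twist left -1.0
[ 0.31 -0.45 15.6 ]
[0.  0.  2.4]
[-179.77654073    1.82454859   14.29756522]
```

Request:
arm_command --pt "0.3 -0.45 2" --pt "0 0 4" --pt "0 0 4" --pt "0 0 3" --pt "0 0 1.2" --pt "0 0 0" --pt "0 0 0" --twist '[-1,0,0,0,0,0,0]'

```text
time_s: 12.48
tool_pos: [0.4881, 0.3641, 0.0329]
tool_rot: [-179.9, 2.0, 14.6]
force: [-0.3, 0.5, -0.4]
grip_width: 0.0827
```

```bash
python3 -c "
from h import *
legs((.488,.372,.006),yaw=15.3)
print(telemetry.get_obs()['tool_rot'])
"
```

```text
t 12.47 pos [0.4881 0.3641 0.0329] yaw 14.6 w 0.0827 F [-0.3  0.5 -0.4] q7 -42.0 twist left -0.7
[ 0.2  -0.77  2.69]
[-179.91222523    2.02836512   14.59080031]
```

Request:
arm_command --pt "0.2 -0.8 0.5" --pt "0 0 1" --pt "0 0 0.8" --pt "0 0 0.3" --pt "0 0 0" --twist '[-0.7,0,0,0,0]'

```text
time_s: 13.1
tool_pos: [0.4883, 0.3741, 0.0074]
tool_rot: [-179.8, 1.8, 15.3]
force: [0.7, -0.8, 0.2]
grip_width: 0.0823
```

Request:
arm_command --pt "0 0 0.1" --pt "0 0 0" --pt "0 0 0" --pt "0 0 0" --pt "0 0 0" --pt "0 0 0" --twist '[0,0,0,0,0,0]' --grip 0 --force 15

```text
time_s: 13.85
tool_pos: [0.4887, 0.3741, 0.007]
tool_rot: [-179.8, 1.7, 15.3]
force: [-0.0, 0.0, -0.2]
grip_width: 0.0537
```

Request:
arm_command --pt "0 0 -1" --pt "0 0 -2.5" --pt "0 0 -3.5" --pt "0 0 -3.5" --pt "0 0 -2" --pt "0 0 0" --twist '[0,0,0,0,0,0]'

```text
time_s: 14.6
tool_pos: [0.4924, 0.3751, 0.1378]
tool_rot: [-179.8, 1.7, 15.4]
force: [0.8, 0.7, -1.4]
grip_width: 0.0533
```

```bash
python3 -c "
from h import *
legs((.5865,-.2303,.13),yaw=15.3)
print(telemetry.get_obs()['tool_rot'])
"
```

```text
t 14.6 pos [0.4924 0.3751 0.1378] yaw 15.4 w 0.0533 F [ 0.8  0.7 -1.4] q7 -39.0 twist left 0.1
[-6.9  60.87  0.78]
[-179.79673282    1.71413131   15.37413328]
```

Request:
arm_command --pt "-0.3 3 0" --pt "-0.6 5 0" --pt "-0.6 5.5 0" --pt "-0.6 5.5 0" --pt "-0.6 5.5 0" --pt "-0.6 5.5 0" --pt "-0.6 5.5 0" --pt "-0.6 5.5 0" --pt "-0.6 5.5 0" --pt "-0.6 4 0" --twist '[0,0,0,0,0,0,0,0,0,0]'

```text
time_s: 15.85
tool_pos: [0.5658, -0.1404, 0.1225]
tool_rot: [-179.4, 2.8, 15.9]
force: [0.1, -0.8, -1.0]
grip_width: 0.0536
```

```bash
python3 -c "
from h import *
legs((.5865,-.2303,.13),yaw=15.3)
print(telemetry.get_obs()['tool_rot'])
"
```

```text
t 15.85 pos [ 0.5658 -0.1404  0.1225] yaw 15.9 w 0.0536 F [ 0.1 -0.8 -1. ] q7 15.0 twist left 0.6
[-0.37  9.22 -0.75]
[-179.41677937    2.76106063   15.86165228]
```

Request:
arm_command --pt "0 3 0" --pt "-0.2 2.5 0" --pt "0 1.5 0" --pt "0 0.7 0" --pt "0 0 0" --pt "0 0 0" --twist '[0,0,0,0,0,0]'

```text
time_s: 16.6
tool_pos: [0.5823, -0.2185, 0.1164]
tool_rot: [-179.1, 3.1, 15.8]
force: [-0.0, -0.4, 0.8]
grip_width: 0.0533
```

```bash
python3 -c "
from h import *
legs((.5865,-.2303,.03),(.5865,-.2303,.011),yaw=15.3)
print(telemetry.get_obs()['tool_rot'])
"
```

```text
t 16.6 pos [ 0.5823 -0.2185  0.1164] yaw 15.8 w 0.0533 F [-0.  -0.4  0.8] q7 21.0 twist left 0.5
[0.1  1.25 8.64]
[0.  0.  1.9]
[-179.08596759    3.12751304   15.75573697]
```

Request:
arm_command --pt "0.1 1.1 1" --pt "0 0 2" --pt "0 0 3" --pt "0 0 2" --pt "0 0 0.5" --pt "0 0 0" --pt "0 0 0" --twist '[0.5,0,0,0,0,0,0]'

```text
time_s: 17.48
tool_pos: [0.5813, -0.2271, 0.0259]
tool_rot: [-179.1, 3.2, 15.4]
force: [-0.2, 0.6, 0.2]
grip_width: 0.0537
```

```bash
python3 -c "
from h import *
legs((.5865,-.2303,.013),yaw=15.3)
print(telemetry.get_obs()['tool_rot'])
"
```

```text
t 17.48 pos [ 0.5813 -0.2271  0.0259] yaw 15.4 w 0.0537 F [-0.2  0.6  0.2] q7 18.0 twist left 0.1
[0.42 0.44 1.29]
[-179.05659091    3.15309002   15.39175582]
```

Request:
arm_command --pt "0.4 0.4 0.5" --pt "0 0 0.5" --pt "0 0 0.4" --pt "0 0 0" --twist '[0,0,0,0]'

```text
time_s: 17.98
tool_pos: [0.587, -0.2306, 0.0124]
tool_rot: [-179.2, 3.0, 15.4]
force: [-0.6, 1.0, 0.7]
grip_width: 0.0535
```

Request:
arm_command --pt "0 0 0.1" --pt "0 0 0" --pt "0 0 0" --twist '[0,0,0]'

```text
time_s: 18.35
tool_pos: [0.587, -0.2306, 0.0115]
tool_rot: [-179.2, 3.0, 15.4]
force: [-0.1, 0.0, -0.2]
grip_width: 0.0536
```

Request:
arm_command --pt "0 0 0" --pt "0 0 0" --pt "0 0 0" --twist '[0,0,0]' --grip 72

```text
time_s: 18.73
tool_pos: [0.5873, -0.2307, 0.0119]
tool_rot: [-179.2, 3.0, 15.4]
force: [-0.5, 0.3, -0.3]
grip_width: 0.0621
```

Request:
arm_command --pt "0 0 -1" --pt "0 0 -2.5" --pt "0 0 -4" --pt "0 0 -3" --pt "0 0 0" --pt "0 0 0" --twist '[0,0,0,0,0,0]'

```text
time_s: 19.48
tool_pos: [0.5933, -0.2304, 0.122]
tool_rot: [-179.2, 2.9, 15.4]
force: [0.1, 0.2, -1.1]
grip_width: 0.063
```

```bash
python3 -c "
from h import *
legs((.465,-.1877,.12),(.465,-.1877,.03),(.465,-.1877,.006),yaw=15.3)
print(telemetry.get_obs()['tool_rot'])
"
```

```text
t 19.48 pos [ 0.5933 -0.2304  0.122 ] yaw 15.4 w 0.063 F [ 0.1  0.2 -1.1] q7 21.0 twist left 0.1
[-11.25  -7.5    0.2 ]
[0. 0. 9.]
[0.  0.  2.4]
[-179.23497778    2.9363846    15.39806816]
```

Request:
arm_command --pt "-3 -2 0" --pt "-4 -2.6 0" --pt "-3 -2 0" --pt "-1.1 -0.8 0" --pt "0 0 1" --pt "0 0 3" --pt "0 0 3" --pt "0 0 1.5" --pt "0 0 0" --pt "0 0 0" --twist '[0,0,0,0,0,0,0,0,0,0]' --grip 98

```text
time_s: 20.72
tool_pos: [0.4609, -0.1871, 0.0343]
tool_rot: [-178.8, 2.9, 15.4]
force: [-0.5, -0.1, -1.0]
grip_width: 0.0851
```

```bash
python3 -c "
from h import *
legs((.465,-.1877,.006),yaw=15.3)
print(telemetry.get_obs()['tool_rot'])
"
```

```text
t 20.73 pos [ 0.4609 -0.1871  0.0343] yaw 15.4 w 0.0851 F [-0.5 -0.1 -1. ] q7 23.0 twist left 0.1
[0.38 0.17 2.83]
[-178.81609797    2.9275769    15.37418694]
```

Request:
arm_command --pt "0.4 0.2 1" --pt "0 0 1" --pt "0 0 0.6" --pt "0 0 0" --pt "0 0 0" --twist '[0,0,0,0,0]'

```text
time_s: 21.35
tool_pos: [0.4656, -0.1887, 0.0079]
tool_rot: [-179.0, 2.8, 15.3]
force: [-0.4, -0.4, 0.4]
grip_width: 0.0848
```

Request:
arm_command --pt "0 0 0" --pt "0 0 0" --pt "0 0 0" --pt "0 0 0" --pt "0 0 0" --pt "0 0 0" --twist '[0,0,0,0,0,0]' --grip 0

```text
time_s: 22.1
tool_pos: [0.466, -0.189, 0.0086]
tool_rot: [-179.0, 2.8, 15.3]
force: [-0.3, 0.1, 0.0]
grip_width: 0.0532
```

Request:
arm_command --pt "0 0 -1" --pt "0 0 -2.5" --pt "0 0 -2.5" --pt "0 0 -1.5" --pt "0 0 0" --pt "0 0 0" --twist '[0,0,0,0,0,0]'

```text
time_s: 22.85
tool_pos: [0.4697, -0.189, 0.0868]
tool_rot: [-179.0, 2.8, 15.4]
force: [-0.3, -0.3, 0.1]
grip_width: 0.0537
```

```bash
python3 -c "
from h import *
legs((.6055,-.2997,.075),(.6055,-.2997,.013),yaw=15.3)
print(telemetry.get_obs()['tool_rot'])
"
```

```text
t 22.85 pos [ 0.4697 -0.189   0.0868] yaw 15.4 w 0.0537 F [-0.3 -0.3  0.1] q7 25.0 twist left 0.1
[10.18 14.26  1.18]
[0.  0.  6.2]
[-179.01080756    2.77615245   15.36247529]
```

Request:
arm_command --pt "1.5 2 0" --pt "3 4 0" --pt "3 4 0" --pt "1.8 2.6 0" --pt "0.7 1.2 0" --pt "0 0 0.5" --pt "0 0 2" --pt "0 0 1.5" --pt "0 0 0" --pt "0 0 0" --twist '[0,0,0,0,0,0,0,0,0,0]'

```text
time_s: 24.1
tool_pos: [0.5959, -0.2944, 0.0251]
tool_rot: [-178.4, 3.6, 15.5]
force: [-0.2, 0.2, -0.0]
grip_width: 0.0531
```

```bash
python3 -c "
from h import *
legs((.6055,-.2997,.013),yaw=15.3)
print(telemetry.get_obs()['tool_rot'])
"
```

```text
t 24.1 pos [ 0.5959 -0.2944  0.0251] yaw 15.5 w 0.0531 F [-0.2  0.2 -0. ] q7 24.0 twist left 0.2
[0.78 0.76 1.21]
[-178.40020699    3.59378115   15.51376065]
```

Request:
arm_command --pt "0.8 0.7 0" --pt "0 0 0.5" --pt "0 0 0.5" --pt "0 0 0.3" --pt "0 0 0" --twist '[0,0,0,0,0]'

```text
time_s: 24.72
tool_pos: [0.6063, -0.2997, 0.0121]
tool_rot: [-178.5, 3.5, 15.5]
force: [-0.1, -0.1, -0.1]
grip_width: 0.0533
```

Request:
arm_command --pt "0 0 0.05" --pt "0 0 0" --pt "0 0 0" --pt "0 0 0" --twist '[0,0,0,0]' --grip 72

```text
time_s: 25.22
tool_pos: [0.6066, -0.2997, 0.0122]
tool_rot: [-178.5, 3.4, 15.5]
force: [0.0, -0.8, 0.1]
grip_width: 0.0625
```

Request:
arm_command --pt "0 0 -1" --pt "0 0 -3" --pt "0 0 -5" --pt "0 0 -4" --pt "0 0 0" --pt "0 0 0" --twist '[0,0,0,0,0,0]'

```text
time_s: 25.98
tool_pos: [0.6155, -0.3006, 0.1485]
tool_rot: [-178.6, 3.4, 15.5]
force: [-1.2, -0.2, -0.4]
grip_width: 0.0628
```

Request:
arm_command --pt "0 0 0" --pt "0 0 0" --pt "0 0 0" --pt "0 0 0" --pt "0 0 0" --pt "0 0 0" --pt "0 0 0" --pt "0 0 0" --twist '[-8,-10,-10,-10,-10,-8,-4,0]' --grip 100

```text
time_s: 26.98
tool_pos: [0.6096, -0.2989, 0.1378]
tool_rot: [-175.4, 0.1, 77.5]
force: [0.3, 0.1, -0.7]
grip_width: 0.0871
```

```bash
python3 -c "
from h import *
legs((.47,.177,.14),(.47,.177,.04),(.47,.177,.008),yaw=76)
print(telemetry.get_obs()['tool_rot'])
s=optics.read_camera('side')
h=cv2.cvtColor(s['img'],cv2.COLOR_BGR2HSV)
for b in blobs(cv2.inRange(h,(10,140,70),(25,255,255))[100:200,300:450],60): print(b, onz(s,*(b[0]+[300,100]),.019))
"
```

```text
t 26.98 pos [ 0.6096 -0.2989  0.1378] yaw 77.5 w 0.0871 F [ 0.3  0.1 -0.7] q7 84.0 twist left 1.5
[ 42.8  -25.06  -0.22]
[ 0.  0. 10.]
[0.  0.  3.2]
[-1.75400463e+02  1.31489765e-01  7.75427965e+01]
(array([62.3, 55.2]), array([ 55,  47,  16,  18, 174], dtype=int32)) [ 0.59204826 -0.25372927]
```

Request:
arm_command --pt "1.5 -0.9 -0.1" --pt "2.7 -1.6 -0.1" --pt "2.7 -1.6 -0.1" --pt "2.7 -1.6 -0.1" --pt "2.7 -1.6 -0.1" --pt "2.7 -1.6 -0.1" --pt "2.7 -1.6 -0.1" --pt "2.7 -1.6 -0.1" --pt "2.7 -1.6 -0.1" --pt "2.7 -1.6 -0.1" --twist '[1.5,0,0,0,0,0,0,0,0,0]'

```text
time_s: 28.28
tool_pos: [0.5218, -0.0053, 0.1551]
tool_rot: [-175.1, 0.4, 74.8]
force: [0.2, 0.6, -0.2]
grip_width: 0.0868
```

```bash
python3 -c "
from h import *
legs((.47,.177,.14),(.47,.177,.04),(.47,.177,.008),yaw=76)
o=telemetry.get_obs();print(o['tool_rot'],o['qpos'].round(1))
"
```

```text
t 28.27 pos [ 0.5218 -0.0053  0.1551] yaw 74.8 w 0.0868 F [ 0.2  0.6 -0.2] q7 61.0 twist left -1.2
[16.44 -9.44  1.51]
[ 0.  0. 10.]
[0.  0.  3.2]
[-175.08913837    0.43078505   74.80251485] [ 50.4  18.5 -60.8 100.6  14.9  75.4  60.6]
```

Request:
arm_command --pt "2.7 -1.6 0.2" --pt "2.7 -1.6 0.2" --pt "2.7 -1.6 0.2" --twist '[-1,0,0]'

```text
time_s: 28.65
tool_pos: [0.4936, 0.0892, 0.1522]
tool_rot: [-175.1, 0.4, 75.8]
force: [1.6, -0.8, 0.4]
grip_width: 0.0869
```

```bash
python3 -c "
from h import *
legs((.47,.177,.14),(.47,.177,.04),(.47,.177,.008),yaw=76)
o=telemetry.get_obs();print(o['tool_rot'],o['qpos'].round(1))
"
```

```text
t 28.65 pos [0.4936 0.0892 0.1522] yaw 75.8 w 0.0869 F [ 1.6 -0.8  0.4] q7 53.0 twist left -0.2
[ 7.95 -4.41  1.22]
[ 0.  0. 10.]
[0.  0.  3.2]
[-175.09492956    0.39319193   75.75767751] [ 44.6  16.1 -64.1 103.7  12.6  74.   52.6]
```

Request:
arm_command --pt "2.5 -1.4 0.5" --pt "2.4 -1.4 0.5" --pt "1.2 -0.8 0.5" --pt "0 0 1" --pt "0 0 2" --pt "0 0 2" --pt "0 0 1" --pt "0 0 0" --pt "0 0 0" --twist '[0,0,0,0,0,0,0,0,0]'

```text
time_s: 29.78
tool_pos: [0.4647, 0.1588, 0.0732]
tool_rot: [-175.0, 0.6, 75.6]
force: [-1.0, -0.0, -0.9]
grip_width: 0.0867
```

```bash
python3 -c "
from h import *
legs((.47,.177,.055),(.47,.177,.008),yaw=76)
o=telemetry.get_obs();print(o['tool_rot'],o['qpos'].round(1))
"
```

```text
t 29.77 pos [0.4647 0.1588 0.0732] yaw 75.6 w 0.0867 F [-1.  -0.  -0.9] q7 40.0 twist left -0.4
[1.89 0.08 1.82]
[0.  0.  4.7]
[-174.95452971    0.59146518   75.62201014] [ 34.3  21.1 -62.5 109.7  17.3  65.5  40.4]
```

Request:
arm_command --pt "1 0.1 0.5" --pt "0.8 0.1 1" --pt "0 0.1 1.5" --pt "0 0.1 1.5" --pt "0 0.1 1" --pt "0 0 0" --pt "0 0 0" --twist '[-0.4,0,0,0,0,0,0]'

```text
time_s: 30.65
tool_pos: [0.4699, 0.1772, 0.014]
tool_rot: [-175.0, 0.5, 76.0]
force: [0.1, 0.5, 0.1]
grip_width: 0.0873
```

```bash
python3 -c "
from h import *
legs((.47,.177,.008),yaw=76)
o=telemetry.get_obs();print(o['tool_rot'],o['qpos'].round(1))
"
```

```text
t 30.65 pos [0.4699 0.1772 0.014 ] yaw 76.0 w 0.0873 F [0.1 0.5 0.1] q7 35.0 twist left 0.0
[-0.02  0.01  0.6 ]
[-174.97975701    0.53338144   76.04943118] [ 27.6  27.5 -58.1 110.8  23.4  60.3  35. ]
```

Request:
arm_command --pt "0 0 0.4" --pt "0 0 0" --twist '[0,0]'

```text
time_s: 30.9
tool_pos: [0.4702, 0.1771, 0.0104]
tool_rot: [-175.1, 0.5, 76.0]
force: [-0.5, 0.9, -0.0]
grip_width: 0.0873
```

Request:
arm_command --pt "0 0 0" --pt "0 0 0" --pt "0 0 0" --pt "0 0 0" --pt "0 0 0" --pt "0 0 0" --twist '[0,0,0,0,0,0]' --grip 0 --force 30

```text
time_s: 31.65
tool_pos: [0.4707, 0.1772, 0.0109]
tool_rot: [-175.1, 0.5, 76.0]
force: [0.2, 0.5, -0.6]
grip_width: 0.0657
```

Request:
arm_command --pt "0 0 -1" --pt "0 0 -2" --pt "0 0 -2.5" --pt "0 0 -2.5" --pt "0 0 -1.5" --pt "0 0 0" --pt "0 0 0" --twist '[0,0,0,0,0,0,0]'

```text
time_s: 32.52
tool_pos: [0.4792, 0.1761, 0.1126]
tool_rot: [-175.2, 0.5, 76.0]
force: [-0.2, -0.2, -2.0]
grip_width: 0.0662
```

```bash
python3 -c "
from h import *
legs((.6146,.007,.12),yaw=0)
o=telemetry.get_obs();print(o['tool_rot'],o['qpos'].round(1))
"
```

```text
t 32.52 pos [0.4792 0.1761 0.1126] yaw 76.0 w 0.0662 F [-0.2 -0.2 -2. ] q7 40.0 twist left 76.0
[13.54 16.91 -0.74]
[-175.22513451    0.5127739    76.04969553] [ 33.1  20.6 -63.4 105.3  16.4  70.   40.3]
```

Request:
arm_command --pt "-1 1.3 0" --pt "-1.9 2.5 0" --pt "-1.9 2.5 0" --pt "-1.9 2.5 0" --pt "-1.9 2.5 0" --pt "-1.9 2.5 0" --pt "-1.5 2 0" --pt "-0.7 0.9 0" --pt "0 0 0" --twist '[0,0,0,0,0,0,0,0,0]'

```text
time_s: 33.65
tool_pos: [0.6127, -0.0033, 0.0884]
tool_rot: [-174.5, 0.9, 75.8]
force: [0.2, -0.5, -3.0]
grip_width: 0.066
```

Request:
arm_command --pt "0 0 0" --pt "0 0 0" --pt "0 0 0" --pt "0 0 0" --pt "0 0 0" --pt "0 0 0" --pt "0 0 0" --pt "0 0 0" --pt "0 0 0" --pt "0 0 0" --twist '[4,8,9,9,9,9,9,8,5,0]'

```text
time_s: 34.9
tool_pos: [0.6037, 0.011, 0.087]
tool_rot: [-178.8, 6.0, 4.6]
force: [-0.4, 0.2, -1.7]
grip_width: 0.0661
```

```bash
python3 -c "
from h import *
legs((.6146,.007,.12),yaw=0)
o=telemetry.get_obs();print(o['tool_rot'],o['qpos'].round(1))
"
```

```text
t 34.9 pos [0.6037 0.011  0.087 ] yaw 4.6 w 0.0661 F [-0.4  0.2 -1.7] q7 -11.0 twist left 4.6
[ 1.09  0.4  -3.3 ]
[-178.81252154    6.01699551    4.64190444] [ 27.8  28.5 -40.   92.1  17.   72.3 -11.2]
```

Request:
arm_command --pt "0.6 0.2 0.5" --pt "0.5 0.2 1" --pt "0.3 0 1.5" --pt "0.2 0 1.5" --pt "0.1 0 0.8" --pt "0 0 0" --pt "0 0 0" --twist '[0,0,0,0,0,0,0]'

```text
time_s: 35.78
tool_pos: [0.6143, 0.0099, 0.0267]
tool_rot: [-178.7, 6.2, 4.9]
force: [1.6, -0.1, -1.5]
grip_width: 0.0663
```

```bash
python3 -c "
from h import *
legs((.6146,.007,.018))
o=telemetry.get_obs();print(o['tool_rot'],o['qpos'].round(1))
c=optics.read_camera('top');s=optics.read_camera('side')
cv2.imwrite('pics/w1.png',np.hstack([cv2.resize(c['img'][155:245,290:390],None,fx=4,fy=4),cv2.resize(s['img'][145:235,280:380],None,fx=4,fy=4)]))"
```

```text
t 35.77 pos [0.6143 0.0099 0.0267] yaw 4.9 w 0.0663 F [ 1.6 -0.1 -1.5] q7 -12.0 twist left 0.0
[-0.    0.29  0.87]
[-178.71277436    6.20467175    4.92517436] [ 26.2  33.5 -38.3  92.8  19.9  67.5 -12.3]
```

View pics/w1.png

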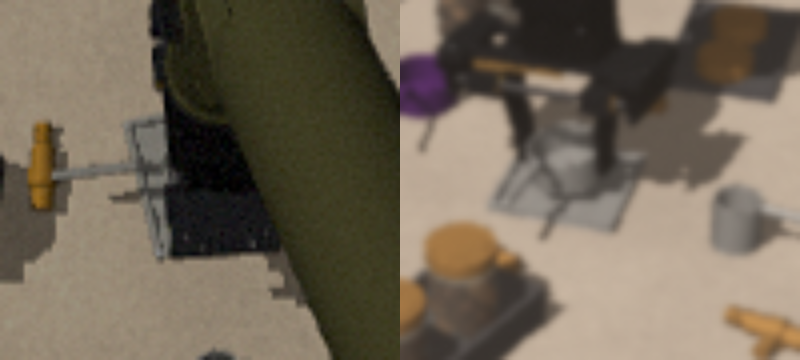

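Request:
arm_command --pt "0 0.3 0.4" --pt "0 0 0.4" --pt "0 0 0" --twist '[0,0,0]'

```text
time_s: 36.25
tool_pos: [0.6144, 0.0066, 0.0194]
tool_rot: [-178.8, 6.1, 4.9]
force: [-0.6, -0.9, -2.1]
grip_width: 0.0662
```

Request:
arm_command --pt "0 0 0.25" --pt "0 0 0.1" --twist '[0,0]'

```text
time_s: 36.5
tool_pos: [0.6146, 0.0063, 0.0171]
tool_rot: [-178.8, 6.0, 4.9]
force: [-2.8, -0.2, 6.7]
grip_width: 0.0661
```

Request:
arm_command --pt "0 0 0" --pt "0 0 0" --pt "0 0 0" --pt "0 0 0" --twist '[0,0,0,0]' --grip 100

```text
time_s: 37.0
tool_pos: [0.615, 0.0068, 0.0174]
tool_rot: [-178.8, 6.0, 4.9]
force: [1.1, -0.2, -0.3]
grip_width: 0.0867
```

Request:
arm_command --pt "-0.1 0 -1" --pt "-0.2 0 -2" --pt "-0.3 0 -3" --pt "-0.2 0 -3" --pt "0 0 -2" --pt "0 0 0" --pt "0 0 0" --twist '[0,0,0,0,0,0,0]'

```text
time_s: 37.88
tool_pos: [0.62, 0.0052, 0.138]
tool_rot: [-178.8, 5.7, 4.9]
force: [0.5, 0.1, -0.0]
grip_width: 0.0865
```

Request:
arm_command --pt "0 0 0" --pt "0 0 0" --pt "0 0 0" --pt "0 0 0" --pt "0 0 0" --pt "0 0 0" --pt "0 0 0" --pt "0 0 0" --pt "0 0 0" --pt "0 0 0" --twist '[5,9,10,10,10,10,10,10,8,3]'

```text
time_s: 39.12
tool_pos: [0.6121, 0.0051, 0.1267]
tool_rot: [173.3, 1.6, -83.0]
force: [0.7, 0.5, 0.1]
grip_width: 0.087
```

```bash
python3 -c "
from h import *
legs((.4553,.0038,.12),yaw=-81.6)
o=telemetry.get_obs();print(o['tool_rot'],o['qpos'].round(1))
"
```

```text
t 39.12 pos [0.6121 0.0051 0.1267] yaw -83.0 w 0.087 F [0.7 0.5 0.1] q7 -92.0 twist left -1.4
[-2.16 15.53  0.67]
[173.25265053   1.60528461 -83.00872078] [ 16.9  24.6 -25.   88.4   8.8  76.1 -92.2]
```

Request:
arm_command --pt "-0.7 5 -0.5" --pt "-0.7 5.2 -0.5" --pt "-0.7 5 -0.5" --pt "0 0 0" --pt "0 0 0" --twist '[0,0,0,0,0]'

```text
time_s: 39.75
tool_pos: [0.454, 0.0068, 0.1546]
tool_rot: [172.6, 1.8, -83.1]
force: [-0.2, 0.3, -0.4]
grip_width: 0.0872
```

Request:
arm_command --pt "0 0 0" --pt "0 0 0" --pt "0 0 0" --pt "0 0 0" --pt "0 0 0" --pt "0 0 0" --pt "0 0 0" --pt "0 0 0" --twist '[-4,-7,-8,-8,-8,-6,-4,0]'

```text
time_s: 40.75
tool_pos: [0.4606, 0.0081, 0.1494]
tool_rot: [176.4, 7.1, -36.7]
force: [1.2, -0.3, -0.4]
grip_width: 0.0869
```

```bash
python3 -c "
from h import *
legs((.4553,.0038,.06),(.4553,.0038,.032),yaw=-37)
o=telemetry.get_obs();print(o['tool_rot'],o['qpos'].round(1))
c=optics.read_camera('top');s=optics.read_camera('side')
cv2.imwrite('pics/w2.png',np.hstack([cv2.resize(c['img'][165:285,290:390],None,fx=4,fy=4),cv2.resize(s['img'][145:265,300:400],None,fx=4,fy=4)]))"
```

```text
t 40.75 pos [0.4606 0.0081 0.1494] yaw -36.7 w 0.0869 F [ 1.2 -0.3 -0.4] q7 -41.0 twist left 0.3
[-0.17  0.67  8.94]
[ 0.  -0.   2.8]
[176.36906719   7.11878481 -36.66705927] [ 24.8   6.3 -29.2 107.4   1.2  74.8 -41.3]
```

View pics/w2.png

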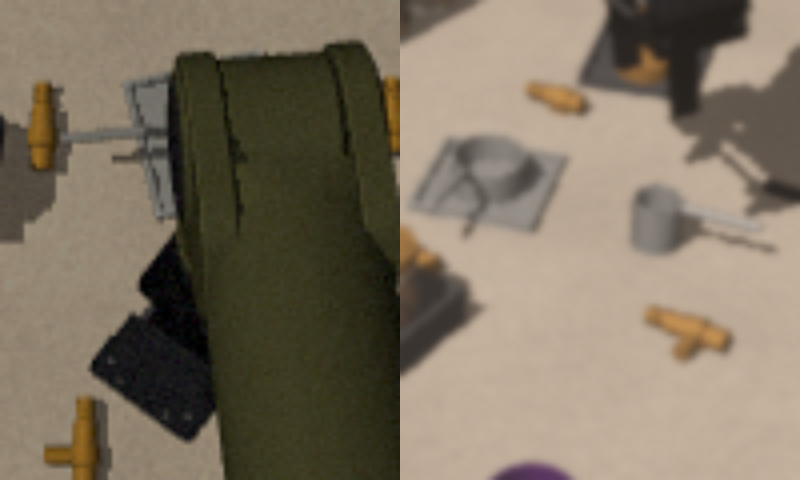

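Request:
arm_command --pt "0.2 0 1" --pt "0.2 0 2" --pt "0.2 0 2" --pt "0 0 1.5" --pt "0 0 0.5" --pt "0 0 0" --pt "0 0 0" --twist '[0,0,0,0,0,0,0]'

```text
time_s: 41.72
tool_pos: [0.4561, 0.006, 0.0755]
tool_rot: [176.4, 7.1, -36.9]
force: [0.3, -0.0, -0.1]
grip_width: 0.0872
```

```bash
python3 -c "
from h import *
legs((.4553,.0038,.034))
o=telemetry.get_obs();print(o['tool_rot'],o['qpos'].round(1))
s=optics.read_camera('side')
print(onz(s,324.25,186.75,.033),onz(s,364.25,192.5,.044))
from scipy.spatial.transform import Rotation as R
r=R.from_euler('xyz',o['tool_rot'],degrees=True).as_matrix(); print(r.T@(np.array([.4553,.0038,.034])-o['tool_pos'])*100)"
```

```text
t 41.73 pos [0.4561 0.006  0.0755] yaw -36.9 w 0.0872 F [ 0.3 -0.  -0.1] q7 -43.0 twist left 0.0
[0.07 0.23 4.15]
[176.36296614   7.09666683 -36.88228303] [ 24.2  10.6 -29.  112.3   3.4  66.2 -43. ]
[0.59621135 0.01877011] [ 0.45911081 -0.00723856]
[ 0.58165184 -0.03598418  4.11716288]
```

Request:
arm_command --pt "0.3 0 0.7" --pt "0.2 0 1.2" --pt "0.1 0 1.2" --pt "0 0 0.6" --pt "0 0 0.3" --pt "0 0 0" --twist '[0,0,0,0,0,0]'

```text
time_s: 42.52
tool_pos: [0.4555, 0.0031, 0.0325]
tool_rot: [176.4, 7.1, -36.9]
force: [-0.4, 0.4, 0.1]
grip_width: 0.087
```

```bash
cat >> h.py <<'E'
from scipy.spatial.transform import Rotation as Rn
def tl(*W):
    "legs in the true (tilted) tool axes, cm"
    o=telemetry.get_obs(); p=o["tool_pos"]; r=Rn.from_euler('xyz',o['tool_rot'],degrees=True).as_matrix()
    print("t",round(o["time_s"],2),"pos",p.round(4),"rot",o["tool_rot"].round(1),"w",round(o["grip_width"],4),"F",o["force"].round(1),"q",o["qpos"].round(0))
    for w in W: print((r.T@(np.array(w)-p)*100).round(2)); p=np.array(w)
E
python3 -c "
from h import *
tl((.4553,.0038,.034))"
```

```text
t 42.52 pos [0.4555 0.0031 0.0325] rot [176.4   7.1 -36.9] w 0.087 F [-0.4  0.4  0.1] q [ 24.  14. -29. 114.   5.  61. -44.]
[-0.08 -0.04 -0.14]
```

Request:
arm_command --pt "0 0 -0.15" --pt "0 0 0" --twist '[0,0]'

```text
time_s: 42.78
tool_pos: [0.4563, 0.0031, 0.0346]
tool_rot: [176.4, 7.0, -36.9]
force: [-0.2, 0.2, -0.4]
grip_width: 0.0869
```

Request:
arm_command --pt "0 0 0" --pt "0 0 0" --pt "0 0 0" --pt "0 0 0" --pt "0 0 0" --pt "0 0 0" --pt "0 0 0" --twist '[0,0,0,0,0,0,0]' --grip 0 --force 25

```text
time_s: 43.65
tool_pos: [0.4565, 0.0032, 0.0351]
tool_rot: [176.4, 7.0, -36.9]
force: [-0.6, 0.8, 0.1]
grip_width: 0.0411
```

Request:
arm_command --pt "0 0 -0.6" --pt "0 0 -1.5" --pt "0 0 -2.5" --pt "0 0 -2.5" --pt "0 0 -1.5" --pt "0 0 -0.5" --pt "0 0 0" --twist '[0,0,0,0,0,0,0]'

```text
time_s: 44.52
tool_pos: [0.4698, 0.0008, 0.1309]
tool_rot: [176.5, 6.9, -36.9]
force: [-0.4, 0.5, -1.4]
grip_width: 0.0407
```

```bash
python3 -c "
from h import *
tl((.47,-.17,.15))"
```

```text
t 44.52 pos [0.4698 0.0008 0.1309] rot [176.5   6.9 -36.9] w 0.0407 F [-0.4  0.5 -1.4] q [ 25.   8. -29. 108.   2.  73. -42.]
[ 9.96 13.82 -2.28]
```

Request:
arm_command --pt "0.8 1 -0.3" --pt "1.7 2.3 -0.4" --pt "2 2.8 -0.4" --pt "2 2.8 -0.4" --pt "2 2.8 -0.4" --pt "1.2 1.6 -0.3" --pt "0 0 0" --pt "0 0 0" --twist '[0,0,0,0,0,0,0,0]'

```text
time_s: 45.52
tool_pos: [0.4666, -0.1719, 0.1446]
tool_rot: [176.2, 7.5, -36.9]
force: [0.7, 0.4, -1.9]
grip_width: 0.0408
```

```bash
python3 -c "
from h import *
tl()
c=optics.read_camera('top');s=optics.read_camera('side'); m=gray(c)
k=only(m,290,168,372,230)
cv2.imwrite('pics/w3.png',np.hstack([cv2.resize(c['img'][160:280,295:435],None,fx=3,fy=3,interpolation=cv2.INTER_CUBIC),cv2.resize(s['img'][130:250,300:420],None,fx=3,fy=3,interpolation=cv2.INTER_CUBIC)]))"
```

```text
t 45.52 pos [ 0.4666 -0.1719  0.1446] rot [176.2   7.5 -36.9] w 0.0408 F [ 0.7  0.4 -1.9] q [ 35.  11. -21. 103.   5.  76. -24.]
```

View pics/w3.png

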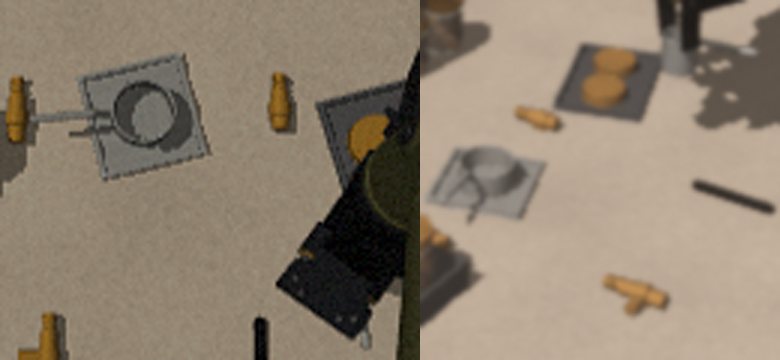

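```bash
python3 -c "
from h import *
c=optics.read_camera('top')
g=cv2.cvtColor(c['img'],cv2.COLOR_BGR2GRAY)[170:225,315:375]
b=cv2.resize(g,None,fx=6,fy=6,interpolation=cv2.INTER_CUBIC)
H=cv2.HoughCircles(b,cv2.HOUGH_GRADIENT,1,20,param1=80,param2=15,minRadius=54,maxRadius=72)
for x,y,r in H[0][:4]:
  u,v=(x+.5)/6-.5+315,(y+.5)/6-.5+170; print(u,v,r/6,onz(c,u,v,.033))
print(onz(c,342.8,197.3,.033))
tl((.615,.007,.15))"
```

```text
341.66666 197.5 10.783333 [0.61078091 0.00800938]
349.16666 200.5 9.683333 [ 0.60164583 -0.01455549]
[0.61140778 0.00458542]
t 45.67 pos [ 0.4668 -0.1719  0.1448] rot [176.2   7.4 -36.9] w 0.0409 F [ 0.1 -0.3 -1.4] q [ 35.  11. -21. 103.   5.  76. -24.]
[  1.05 -23.1   -2.19]
```

Request:
arm_command --pt "0 -1.2 -0.2" --pt "0.1 -2.4 -0.2" --pt "0.1 -2.9 -0.2" --pt "0.1 -2.9 -0.2" --pt "0.1 -2.9 -0.2" --pt "0.1 -2.9 -0.2" --pt "0.1 -2.9 -0.2" --pt "0 -2 -0.1" --pt "0 -1 0" --pt "0 0 0" --twist '[0,0,0,0,0,0,0,0,0,0]'

```text
time_s: 46.92
tool_pos: [0.6045, 0.013, 0.1467]
tool_rot: [176.5, 7.5, -36.1]
force: [-0.6, -0.4, -0.7]
grip_width: 0.0411
```

```bash
python3 -c "
from h import *
tl((.6147,.004,.095),(.6147,.004,.042))"
```

```text
t 46.92 pos [0.6045 0.013  0.1467] rot [176.5   7.5 -36.1] w 0.0411 F [-0.6 -0.4 -0.7] q [ 18.  24. -27.  87.   8.  79. -46.]
[ 2.02 -0.18  4.95]
[ 0.69 -0.32  5.25]
```

Request:
arm_command --pt "0.7 -0.1 0.5" --pt "0.8 -0.1 1" --pt "0.4 0 1.5" --pt "0.1 0 1.2" --pt "0 0 0.4" --pt "0 0 0" --pt "0 0 0" --twist '[0,0,0,0,0,0,0]'

```text
time_s: 47.8
tool_pos: [0.6141, -0.001, 0.0938]
tool_rot: [176.3, 7.5, -36.5]
force: [-0.2, -0.1, -1.0]
grip_width: 0.0406
```

```bash
python3 -c "
from h import *
tl((.6147,.004,.08),(.6147,.004,.042))
c=optics.read_camera('top');s=optics.read_camera('side')
cv2.imwrite('pics/d1.png',np.hstack([cv2.resize(c['img'][155:245,300:390],None,fx=4,fy=4,interpolation=cv2.INTER_CUBIC),cv2.resize(s['img'][145:215,290:360],None,fx=360/70,fy=360/70,interpolation=cv2.INTER_CUBIC)]))"
```

```text
t 47.8 pos [ 0.6141 -0.001   0.0938] rot [176.3   7.5 -36.5] w 0.0406 F [-0.2 -0.1 -1. ] q [ 18.  28. -26.  88.  10.  75. -45.]
[-0.07 -0.53  1.37]
[ 0.5  -0.24  3.76]
```

View pics/d1.png

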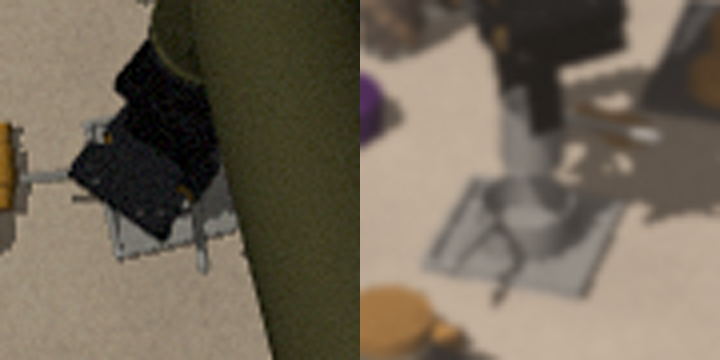

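```bash
python3 -c "
from h import *
s=optics.read_camera('side')
print(px(s,(.6115,.006,.033)),px(s,(.6115,.006,.06)),px(s,(.611,.001,.06)))
o=telemetry.get_obs();r=Rn.from_euler('xyz',o['tool_rot'],degrees=True).as_matrix();print(o['tool_pos'],r[:,2],o['tool_pos']+.034*r[:,2])
d=onz(s,322.7,178.5,.0595)-onz(s,322.7,184.9,.033);print('base minus wide',d)"
```

```text
(np.float64(322.34424360579413), np.float64(183.60146275704005)) (np.float64(322.3432437003768), np.float64(176.98299618639362)) (np.float64(323.23860589668993), np.float64(176.32780154949316))
[ 0.61429173 -0.00104086  0.09406623] [-0.14304426  0.02552048 -0.98938721] [ 6.09428220e-01 -1.73160742e-04  6.04270663e-02]
base minus wide [-0.00033409  0.00056641]
```

Request:
arm_command --pt "0.1 -0.4 0.5" --pt "0.1 0 0.8" --pt "0.1 0 0.8" --pt "0 0 0.3" --pt "0 0 0" --twist '[0,0,0,0,0]'

```text
time_s: 48.58
tool_pos: [0.6156, 0.0014, 0.0678]
tool_rot: [176.3, 7.5, -36.4]
force: [0.3, 0.1, -1.0]
grip_width: 0.0408
```

```bash
python3 -c "
from h import *
tl((.6147,.0025,.06),(.6147,.0025,.044))"
```

```text
t 48.58 pos [0.6156 0.0014 0.0678] rot [176.3   7.5 -36.4] w 0.0408 F [ 0.3  0.1 -1. ] q [ 18.  29. -26.  89.  11.  72. -46.]
[-0.03 -0.09  0.79]
[ 0.21 -0.1   1.58]
```

Request:
arm_command --pt "0 -0.1 0.4" --pt "0.1 0 0.5" --pt "0.1 -0.1 0.5" --pt "0 0 0.3" --pt "0 0 0" --twist '[0,0,0,0,0]'

```text
time_s: 49.2
tool_pos: [0.6161, 0.0022, 0.0496]
tool_rot: [176.3, 7.5, -36.5]
force: [0.1, -0.2, -0.9]
grip_width: 0.041
```

```bash
python3 -c "
from h import *
tl((.6147,.0025,.044))
s=optics.read_camera('side')
cv2.imwrite('pics/d2.png',cv2.resize(s['img'][145:215,280:370],None,fx=6,fy=6,interpolation=cv2.INTER_CUBIC))"
```

```text
t 49.2 pos [0.6161 0.0022 0.0496] rot [176.3   7.5 -36.5] w 0.041 F [ 0.1 -0.2 -0.9] q [ 18.  30. -26.  90.  11.  70. -46.]
[-0.06  0.03  0.57]
```

View pics/d2.png

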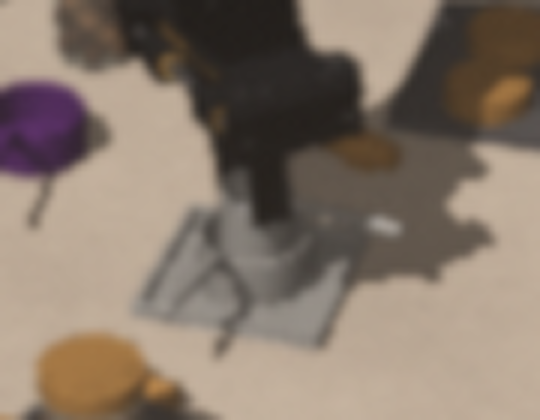

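Request:
arm_command --pt "0 0 0.3" --pt "0 0 0.3" --pt "0 0 0" --twist '[0,0,0]'

```text
time_s: 49.62
tool_pos: [0.6156, 0.0024, 0.0437]
tool_rot: [176.3, 7.4, -36.4]
force: [-0.3, 0.1, -1.6]
grip_width: 0.041
```

Request:
arm_command --pt "0 0 0.15" --pt "0 0 0" --twist '[0,0]'

```text
time_s: 49.88
tool_pos: [0.6154, 0.0024, 0.0422]
tool_rot: [176.3, 7.4, -36.4]
force: [-0.5, 0.0, -0.7]
grip_width: 0.0411
```

Request:
arm_command --pt "0 0 0.2" --pt "0 0 0.1" --twist '[0,0]'

```text
time_s: 50.12
tool_pos: [0.6156, 0.0026, 0.0411]
tool_rot: [176.4, 7.4, -36.4]
force: [-2.4, -0.7, 5.3]
grip_width: 0.0408
```

Request:
arm_command --pt "0 0 0" --pt "0 0 0" --pt "0 0 0" --pt "0 0 0" --twist '[0,0,0,0]' --grip 72

```text
time_s: 50.62
tool_pos: [0.6158, 0.0026, 0.041]
tool_rot: [176.4, 7.3, -36.4]
force: [-0.9, 0.2, -0.1]
grip_width: 0.0617
```

Request:
arm_command --pt "-0.1 0 -0.7" --pt "-0.2 0 -1.5" --pt "-0.4 0.1 -3" --pt "0 0 -4" --pt "0 0 -3" --pt "0 0 0" --twist '[0,0,0,0,0,0]'

```text
time_s: 51.38
tool_pos: [0.6279, 0.0037, 0.1714]
tool_rot: [176.5, 7.2, -36.4]
force: [-0.3, -0.3, -0.6]
grip_width: 0.0629
```

```bash
python3 -c "
from h import *
tl((.45,-.2,.18))"
```

```text
t 51.38 pos [0.6279 0.0037 0.1714] rot [176.5   7.2 -36.4] w 0.0629 F [-0.3 -0.3 -0.6] q [ 18.  26. -27.  82.   9.  83. -45.]
[-2.32 26.94  1.05]
```

Request:
arm_command --pt "-0.2 2 0" --pt "-0.3 3 0" --pt "-0.3 3 0" --pt "-0.3 3 0" --pt "-0.3 3 0" --pt "-0.3 3 0" --pt "-0.3 3 0" --pt "-0.2 3 0" --pt "0 2 0" --pt "0 0 0" --twist '[0,0,0,0,0,0,0,0,0,0]'

```text
time_s: 52.62
tool_pos: [0.4409, -0.1987, 0.1815]
tool_rot: [175.8, 8.2, -37.1]
force: [0.2, 0.2, 0.5]
grip_width: 0.0628
```

```bash
python3 -c "
from h import *
tl()
c=optics.read_camera('top');s=optics.read_camera('side')
a=cv2.resize(c['img'][165:235,225:385],None,fx=4,fy=4,interpolation=cv2.INTER_CUBIC); b=cv2.resize(s['img'][140:240,240:400],None,fx=3,fy=3,interpolation=cv2.INTER_CUBIC)
b=cv2.copyMakeBorder(b,0,0,0,a.shape[1]-b.shape[1],0); cv2.imwrite('pics/f1.png',np.vstack([a,b]))
h=cv2.cvtColor(c['img'],cv2.COLOR_BGR2HSV)
for q in blobs(cv2.inRange(h,(10,140,70),(25,255,255))[170:300,200:500],60): print(q[0]+[200,170],q[1][4],onz(c,*(q[0]+[200,170]),.019),onz(c,*(q[0]+[200,170]),.083))
g=cv2.cvtColor(c['img'],cv2.COLOR_BGR2GRAY)[170:225,315:375]
"
```

```text
t 52.62 pos [ 0.4409 -0.1987  0.1815] rot [175.8   8.2 -37.1] w 0.0628 F [0.2 0.2 0.5] q [ 39.   8. -20. 102.   4.  80. -20.]
[387.6 193.9] 95 [ 0.62521449 -0.1331436 ] [ 0.61210896 -0.12292283]
[299.8 196.7] 95 [0.61556272 0.13525137] [0.6029624  0.13142352]
[242.9 200.5] 290 [0.60315614 0.30859498] [0.59120522 0.29569379]
[440.5 198.9] 189 [ 0.61020059 -0.29416794] [ 0.59788094 -0.27551867]
[271.8 203.1] 292 [0.59540375 0.2202565 ] [0.58385862 0.21197921]
[419.5 206.6] 250 [ 0.5861374  -0.22916342] [ 0.57507729 -0.21391669]
[309.  276.4] 137 [0.37615412 0.10479397] [0.37608518 0.10256035]
```

View pics/f1.png

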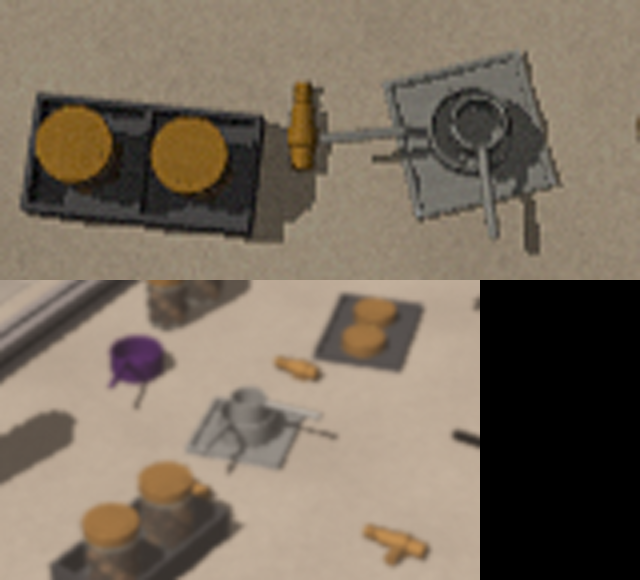

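```bash
python3 -c "
from h import *
c=optics.read_camera('top');s=optics.read_camera('side')
f=lambda x,y:((x+.5)/4-.5+225,(y+.5)/4-.5+165)
a=onz(c,*f(479,120),.05);b=onz(c,*f(469,131),.033);e=onz(c,*f(491,236),.0455);w=onz(c,*f(322,138),.051)
print(a,b,'sep',a-b,np.hypot(*(a-b)));print(e,np.degrees(np.arctan2(*(e-a)[::-1])),np.hypot(*(e-a)),np.degrees(np.arctan2(*(w-b)[::-1])),np.hypot(*(w-b)))
u=(w-b)/np.hypot(*(w-b));print('handle end along wide x',(e-b)@u)
cv2.imwrite('pics/f2.png',cv2.resize(s['img'][160:220,290:370],None,fx=8,fy=8,interpolation=cv2.INTER_CUBIC))"
```

```text
[0.61621821 0.00066019] [0.61116749 0.00737874] sep [ 0.00505072 -0.00671855] 0.008405274337209216
[ 0.52981545 -0.00792395] -174.32626733380386 0.08682813639625266 94.77602787320008 0.11041777932911652
handle end along wide x -0.008476105080807303
```

View pics/f2.png

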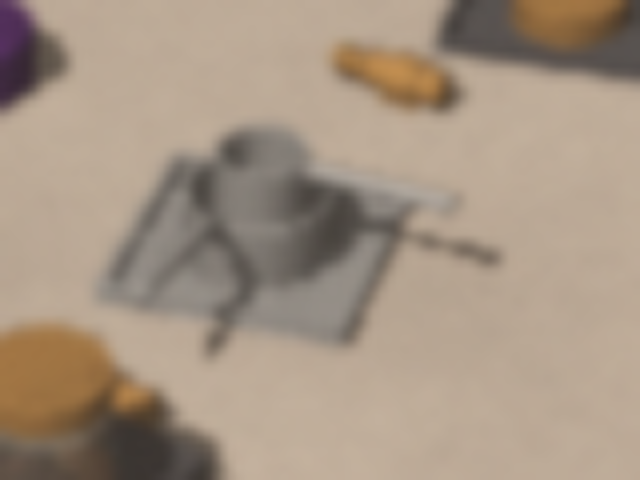

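```bash
python3 -c "
from h import *
s=optics.read_camera('side');h=cv2.cvtColor(s['img'],cv2.COLOR_BGR2HSV)
for b in blobs(cv2.inRange(h,(10,140,70),(25,255,255))[130:200,330:420],40): print(b[0]+[330,130],b[1][2:],onz(s,*(b[0]+[330,130]),.015))
print(env.sign_off())"
```

```text
[362.3 155.2] [ 16  18 173] [ 0.59496559 -0.25981664]
the job is handed in; nothing more can be done
None
```

I moved all five items into place and handed the job in at about 53 s. There was no verdict, so the positions below are from my own camera checks.

- **Jar:** It stands in the empty bay, about 1 mm from its middle. It was carried upright.
- **Lids:** Both lie flat, side by side in the lid tray. I measured the first at (0.586, -0.229). The arm partly hid the second from above, so I placed it by the gripper position. The side view showed both in the tray, and the pair's centre came within about 6 mm of the tray's middle.
- **Wide scoop:** It stands in the scoop tray about 3 mm from the middle, with its handle at about 95°.
- **Deep scoop:** It stands upright inside the wide scoop, with its handle at about -174°, roughly 91° away from the other. Its handle end is about -8 mm along the wide scoop's x (limit 30 mm). The two axes are about 8 mm apart (limit 13 mm), which means it probably rests near the wide scoop's inner wall.

**Arm tilt:** The tool's tilt crept up to about 8° over the run, and I had no way to correct it. I kept the moves slower and did not turn the deep scoop while it was held; everything looked settled upright after release.

The gripper ended clear of everything, with its tip about 18 cm above the bench.

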